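# Load the plant-feeder station and switch it back on

## Task

First flip the feeder pump's isolator lever off (towards you). Handle the jars only while it is off: push down, turn anticlockwise and lift out every spent jar locked in the feeder station and stand it in the empty narrow tray; and mount every fresh jar from the wide tray in a free port: crossbar in the slot, pushed down against the spring, then turned a quarter turn clockwise so that it stays locked under the deck. Then flip the isolator lever back on (away from you), leaving everything else on the shelf where it is.

Things in the scene. Friction and masses are not known exactly. Their poses are not given: they have to be found in the camera images.
- jar_a: fresh feeder jar (brown stick inside), may be absent: glass, 54 mm wide, 48 mm high, aluminium cap 48 to 58 mm up; on it an upright wing to grip, 44 mm long, 14 thick, 58 to 84 mm up; steel crossbar (lugs) 80 mm long, 12 wide, 10 to 18 mm up, parallel to the wing. 200 g. Origin: centre of underside; x along wing and crossbar, z up; a half turn looks the same. Starts standing in the tray
- jar_b: fresh feeder jar (brown stick inside), may be absent: glass, 54 mm wide, 48 mm high, aluminium cap 48 to 58 mm up; on it an upright wing to grip, 44 mm long, 14 thick, 58 to 84 mm up; steel crossbar (lugs) 80 mm long, 12 wide, 10 to 18 mm up, parallel to the wing. 200 g. Origin: centre of underside; x along wing and crossbar, z up; a half turn looks the same. Starts standing in the tray
- jar_c: fresh feeder jar (brown stick inside), may be absent: glass, 54 mm wide, 48 mm high, aluminium cap 48 to 58 mm up; on it an upright wing to grip, 44 mm long, 14 thick, 58 to 84 mm up; steel crossbar (lugs) 80 mm long, 12 wide, 10 to 18 mm up, parallel to the wing. 200 g. Origin: centre of underside; x along wing and crossbar, z up; a half turn looks the same. Starts standing in the tray
- spent_0: spent (empty) feeder jar, same shape and size and axes as the fresh ones but clear inside, 160 g; may be absent. Starts locked in a port of the station (crossbar along the row); press it down about 4 mm, turn it a quarter turn anticlockwise, then lift it out
- spent_1: spent (empty) feeder jar, same shape and size and axes as the fresh ones but clear inside, 160 g; may be absent. Starts locked in a port of the station (crossbar along the row); press it down about 4 mm, turn it a quarter turn anticlockwise, then lift it out
- spent_2: spent (empty) feeder jar, same shape and size and axes as the fresh ones but clear inside, 160 g; may be absent. Starts locked in a port of the station (crossbar along the row); press it down about 4 mm, turn it a quarter turn anticlockwise, then lift it out
- port_0 (a point): right-hand (smallest y) port of the station: hole centre, level with the deck top (42 mm up); x = direction of the lug slot, y = along the row, z up. Hole 60 mm square, slot 18 mm wide, to 65 mm either side along x. A jar set in stands on a sprung turntable, underside 13 mm below deck top, crossbar in the slot.
- port_1 (a point): middle port of the station: hole centre, level with the deck top (42 mm up); x = direction of the lug slot, y = along the row, z up. Hole 60 mm square, slot 18 mm wide, to 65 mm either side along x. Push down (5 to 11 N) until the underside is 26 to 30 mm (stop) below deck top: the crossbar is then under the 6 mm deck and turns.
- port_2 (a point): left-hand (largest y) port of the station: hole centre, level with the deck top (42 mm up); x = direction of the lug slot, y = along the row, z up. Hole 60 mm square, slot 18 mm wide, to 65 mm either side along x. Clockwise from above: stop at about 100 degrees; the other way it is blocked. Let go after a quarter turn (crossbar along y), the jar rests locked, underside 24 mm below deck top.
- station: feeder station, fixed: white base 130 mm (x) by 320 mm (y), 42 mm high, aluminium deck with three ports in a row along its y, 105 mm apart, the middle one at its centre, all three alike (read the notes of each). Origin: centre of its underside
- isolator (a joint): isolator lever of the feeder pump, a toggle on a grey box, rocking about the box's y axis: +0.7 rad leaning away from the robot (box +x) = on, 0 = upright, -0.7 leaning to the robot (box -x) = off; it falls over to either end from the middle by its own weight
- isolator_tip (a point): centre of the black ball (22 mm) at the end of the isolator lever, 75 mm from the pivot; the rod is 14 mm thick
- isolator_pivot (a point): pivot of the isolator lever, fixed, 50 mm above the table; its x and y axes are those of the box (lever swings in its x-z plane)
- isolator_box: grey isolator box, fixed, 110 mm (x) by 70 mm (y), 44 mm high. Origin: centre of its underside
- tray: clear acrylic tray, fixed, 220 mm (x) by 260 mm (y), walls 4 mm thick and 25 mm high, floor 4 mm thick. Origin: centre of its underside
- empties_tray: narrow clear acrylic tray for the empties, fixed, between robot and station, empty at the start, 110 mm (x) by 300 mm (y), walls 4 mm thick and 25 mm high, floor 4 mm thick. Origin: centre of its underside
- scoop: stainless scoop lying on the shelf, 160 mm long, 30 mm high, to be left alone. Origin about its middle
- vial: empty glass test vial with white twist cap, lying, 92 mm long, 23 mm thick, to be left alone. Origin under its middle
- clip: aluminium lid clip, 70 mm long, 24 mm high, to be left alone. Origin under its middle
- anchor: green plastic plant anchor lying flat, 110 mm long, to be left alone. Origin under its middle
- pot: small terracotta pot, 90 mm wide, 80 mm high, to be left alone. Origin under its centre
- storage_jar: glass storage jar with a lid, 70 mm wide, 110 mm high, to be left alone. Origin under its centre
Not all that is in view belongs to the job. Leave any purple look-alike of the spent_2 alone. Leave any green or purple look-alike of the jar_c alone.

How it is judged:
By the outcome, as a careful person would: the job done as asked, in the order asked, and still so for the second after the job is handed in, with the robot touching nothing.
Of spent_0, spent_1, spent_2 only 2 to 3 are there at a start; the rules pass over those that are not, and their reading is None.
Of jar_a, jar_b, jar_c only 2 to 3 are there at a start; the rules pass over those that are not, and their reading is None.
At some moment in a run one of jar_a, jar_b, jar_c may be knocked a few centimetres aside while the robot is not near it.
Once in a run the grip may slacken for a moment while it holds something.
It also fails if it takes over 210 s, if anything falls off the work surface, if the arm or the gripper's body presses on something with over 40 N, if the wrist force passes 120 N, or if a joint passes its speed limit or range.

## Robot

A 7-joint arm with a two-finger parallel gripper is mounted at the origin on the work surface. World frame = base frame: x ahead of the robot, y to its left, z up, the work surface at z = 0. Lengths are in mm, angles in rad, forces in N, time in s.
With the tool pointing down it reaches from about 400 to 900 mm from the base axis. Payload 5.6 kg.
Tool frame: the origin (TCP) lies midway between the tips of the shut fingers; the grasp point (between the pads) lies 19 mm behind it; x points along the fingers, y is the direction in which the jaws open and shut, and the axes are right-handed (so a half turn about x gives the same grasp; the last joint's range is limited). The gripper opens to 92 mm and grips with 3 to 60 N. Pads are 20 mm wide; open, the fingers measure 128 mm over their backs; the gripper's body (75 mm by 189 mm) begins 69 mm behind the grasp point.
Start: joints at [-1.231, 0.468, -0.012, 1.603, 0.006, 1.071, -0.056], TCP at [242.828, 602.946, 214.592] pointing down, gripper open.
Joint ranges: [-2.53, 2.53], [-0.31, 2.02], [-1.57, 1.55], [0.28, 2.44], [-1.29, 4.43], [0.15, 1.84], [-2.92, 2.92]. Speed limits (rad/s): [2.57, 2.57, 3.14, 3.14, 3.14, 3.14, 3.14].

## Interface

Orientations are given as a rotation vector (axis times angle).
In Python, from cell import robot, grip, kin, viewer gives the robot as it stands. Calls block until the motion is done:
- robot.movep(position, orientation): joint-space move of the TCP to a pose.
- robot.servo_line(position, feed=150, rotation=None): straight line of the TCP; rotation=None keeps the orientation; feed is the mean speed in mm/s.
- robot.goto_joints(angles): joint-space move.
- grip(opening, newtons=None): opening from 0.0 (shut) to 1.0 (fully open); newtons is the grip in N (None keeps the last); returns when the fingers have stopped.
- robot.hold(seconds).
- kin.ik(position, orientation): joint angles nearest the present ones, or None.
- robot.observe(): the state.
- viewer.read_camera(name): name is "side" or "top" or "wrist"; returns the picture (384x512x3 uint8, red, green, blue); there is no depth.
- viewer.camera_info(name): a dict with "camera_matrix" (3x3 intrinsics, pixels), "R" (3x3) and "t" (3): a world point X has camera coordinates R X + t. Camera axes: x right, y down, z forward; pixel columns grow to the right and rows downward; lengths in mm; the calibration is good to about 2 mm. The wrist camera is an equidistant fisheye: a pixel r from the principal point sees the ray r / f radians off the axis. A picture is of the moment at which its call begins: read the wrist's pose just before it. camera_info takes no time and is no camera call; for the wrist camera it gives the pose at the moment of the call.
A pose or a line that the arm cannot do raises robot.IKError and nothing moves.
- robot.job_done(): hands the job in, once; it reports no verdict.
Trained networks look in the newest picture that a camera, given by its name, has taken for a name from the list of things; names that differ only in an ending like _2 or _b are one class to them, and where a whole thing is asked for, a point or a joint stands for the part that bears it (a point fixed in the world has none). Each returns a list of dicts, best first, with "confidence" (0 to 1); they miss things now and then, are a little off and sometimes report something else, mostly with a low value. They report only what shows in the picture. A call takes as long as a camera call. They do not tell look-alikes from the thing itself.
- viewer.silhouettes(name, camera): "mask" (384x512 bool, what is visible of it).
- viewer.pinpoint(name, camera): "at" ([x, y, z] in mm, in the coordinates of the camera as it stood for that picture, good to about 4 mm: a listed point, or the origin of a listed thing).
The state is a dict: "t": time; "joints": joint angles; "joint_velocities": joint speeds; "joint_torque": joint torques, N m; "tcp_pos": TCP position; "tcp_rot": TCP orientation; "contact_force": force on the tool from outside, world axes, zero at the start; "wrist_torque": the same for the moment, N m; "grip_width": opening from 0.0 (shut) to 1.0 (fully open).
Only numpy, scipy, OpenCV 4.12 (cv2) and the standard library are available. Lean on these libraries where they do the work, as an engineer would, in place of code of your own. Each camera call takes 0.05 s, during which the arm holds its last target.

## Working session

There is one attempt and no reset: what is moved stays moved. The work goes in short steps, each a Python script; the robot and the scene stay as the last script left them, time stands still between calls to the robot, and variables do not carry over. Pictures are saved under pics/ and viewed, and the job is handed in when it is done.

```bash
ls -la; mkdir -p pics; python3 - <<'E'
from cell import robot, grip, kin, viewer
import cv2
s=robot.observe()
print({k:s[k] for k in s})
for c in ["side","top","wrist"]:
    im=viewer.read_camera(c); cv2.imwrite(f"pics/{c}0.png",cv2.resize(im[:,:,::-1],None,fx=1.5,fy=1.5,interpolation=cv2.INTER_CUBIC))
    print(c,viewer.camera_info(c))
print(robot.observe()['t'])
E
```

```text
total 12
drwxr-xr-x  3 agent agent 4096 Dec  7 15:14 .
drwxr-xr-x 23 root  root  4096 Dec  7 15:14 ..
drwxr-xr-x  2 agent agent 4096 Dec  7 15:14 pics
{'t': 0.0, 'joints': array([-1.23101644,  0.46834537, -0.01158528,  1.60361716,  0.00599499,
        1.07138861, -0.05629755]), 'joint_velocities': array([ 0.00133879,  0.00059472,  0.00074032,  0.00104669, -0.00068474,
       -0.00090216, -0.00147819]), 'joint_torque': array([ 4.06176878e-05, -5.20588303e+01, -1.22025658e-02, -2.43742740e+01,
       -5.65624866e-02,  1.75795297e-02,  1.69667333e-04]), 'tcp_pos': array([242.63392474, 602.39507226, 213.66364781]), 'tcp_rot': array([ 0.29902166,  1.55005098, -0.30172452]), 'contact_force': array([ 0.70079005, -0.47085624, -0.32272419]), 'wrist_torque': array([-0.05986044,  0.02000043,  0.00101552]), 'grip_width': 1.0020119863323618}
side {'camera_matrix': array([[385.86335094,   0.        , 253.69216518],
       [  0.        , 385.86335094, 197.65593343],
       [  0.        ,   0.        ,   1.        ]]), 'R': array([[ 0.99405972, -0.10880538, -0.00258115],
       [-0.07452908, -0.6632
[... 209 characters left out ...]
[  0.        , 405.77762433, 190.24053755],
       [  0.        ,   0.        ,   1.        ]]), 'R': array([[ 0.0125379 , -0.99991409, -0.0038215 ],
       [-0.99380911, -0.01203924, -0.11044686],
       [ 0.11039136,  0.00518261, -0.99387468]]), 't': array([ -19.0807252 ,  558.95789596, 1239.57806486])}
wrist {'camera_matrix': array([[297.31863964,   0.        , 259.10667532],
       [  0.        , 297.31863964, 190.64040142],
       [  0.        ,   0.        ,   1.        ]]), 'R': array([[ 0.37301517,  0.92782109, -0.00277592],
       [ 0.8981299 , -0.36032421,  0.25204989],
       [ 0.23285697, -0.09651157, -0.96771026]]), 't': array([-648.55482972,  -29.45930551,  392.43141015])}
0.15
```

View pics/top0.png

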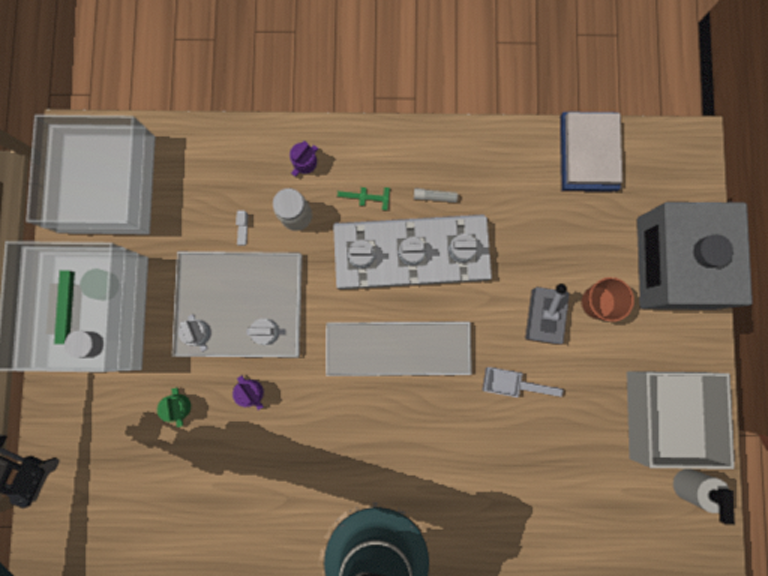

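View pics/side0.png

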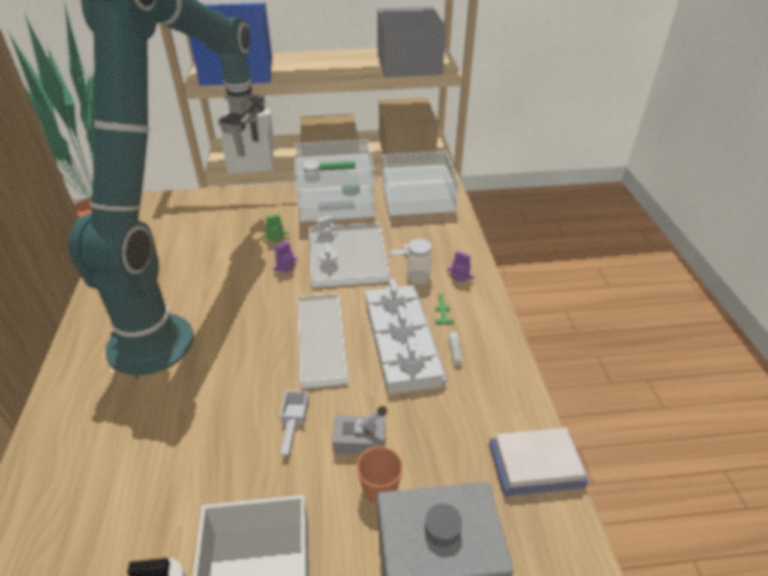

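View pics/wrist0.png

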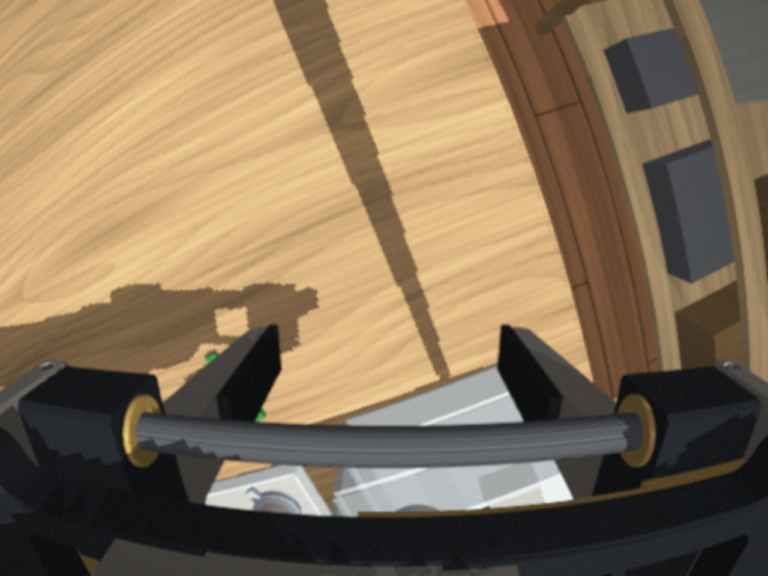

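```bash
cat > h.py <<'E'
from cell import robot, grip, kin, viewer
import cv2, numpy as np
from scipy.spatial.transform import Rotation as Rn
def w(cam,p):
    i=viewer.camera_info(cam); return i["R"].T@(np.array(p)-i["t"])
def px(cam,X):
    i=viewer.camera_info(cam); c=i["R"]@np.array(X)+i["t"]; q=i["camera_matrix"]@c; return q[:2]/q[2]
def ray(cam,uv,z):
    i=viewer.camera_info(cam); K=i["camera_matrix"]; d=i["R"].T@np.linalg.inv(K)@np.array([uv[0],uv[1],1]); o=-i["R"].T@i["t"]
    return o+d*(z-o[2])/d[2]
def snap(cam,name,box=None,f=1.5):
    im=viewer.read_camera(cam); c=im[:,:,::-1]
    if box: c=c[box[1]:box[3],box[0]:box[2]]
    cv2.imwrite(f"pics/{name}.png",cv2.resize(c,None,fx=f,fy=f,interpolation=cv2.INTER_CUBIC)); return im
E
python3 - <<'E'
from h import *
snap("top","top_a",(110,140,400,290),2.7); 
for cam in ("top","side"):
  viewer.read_camera(cam)
  for n in ["jar_a","spent_0","port_0","port_1","port_2","station","isolator_tip","isolator_pivot","isolator_box","tray","empties_tray"]:
    for d in viewer.pinpoint(n,cam):
      if d["confidence"]>.25:
        X=w(cam,d["at"]); print(cam,n,X.round(0),round(d["confidence"],2),px(cam,X).round(0))
print(robot.observe()['t'])
E
```

```text
top jar_a [454. 383.   4.] 0.92 [133. 222.]
top jar_a [336. 271.   1.] 0.91 [167. 261.]
top jar_a [459. 240.   6.] 0.61 [178. 221.]
top jar_a [302. 419.   1.] 0.59 [120. 271.]
top spent_0 [625.  38.  22.] 0.69 [242. 170.]
top spent_0 [635. -63.  22.] 0.62 [274. 167.]
top spent_0 [ 636. -164.   21.] 0.57 [306. 167.]
top spent_0 [835. 171.  -1.] 0.52 [203. 107.]
top port_0 [628. -63.  42.] 0.77 [274. 168.]
top port_0 [ 634. -164.   43.] 0.73 [307. 166.]
top port_0 [624.  40.  48.] 0.6 [241. 169.]
top port_1 [628. -63.  42.] 0.77 [274. 168.]
top port_1 [ 634. -164.   43.] 0.73 [307. 166.]
top port_1 [624.  40.  48.] 0.6 [241. 169.]
top port_2 [628. -63.  42.] 0.77 [274. 168.]
top port_2 [ 634. -164.   43.] 0.73 [307. 166.]
top port_2 [624.  40.  48.] 0.6 [241. 169.]
top station [629. -60.   0.] 0.8 [273. 170.]
top isolator_tip [ 547. -356.  107.] 0.56 [375. 193.]
top isolator_tip [ 500. -347.    1.] 0.37 [363. 211.]
top isolator_tip [710. 188.  -2.] 0.36 [197. 144.]
top isolator_pivot [ 502. -346.   50.] 0.9 [366. 209.]
top isolator_box [ 499. -347.    1.] 0.86 [363. 211.]
top isolator_
[... 857 characters left out ...]
. -167.   42.] 0.91 [273. 239.]
side port_1 [627. -64.  41.] 0.79 [266. 219.]
side port_2 [623.  41.  43.] 0.95 [262. 200.]
side port_2 [ 636. -167.   42.] 0.91 [273. 239.]
side port_2 [627. -64.  41.] 0.79 [266. 219.]
side isolator_tip [ 551. -356.  106.] 0.52 [255. 274.]
side isolator_pivot [ 502. -352.   52.] 0.86 [239. 285.]
side isolator_pivot [ 551. -353.  110.] 0.55 [255. 272.]
side isolator_box [ 502. -350.    1.] 0.97 [239. 294.]
side isolator_box [755.  43.   2.] 0.26 [294. 205.]
side tray [517. 300.  -1.] 0.76 [231. 171.]
side empties_tray [433. -40.   7.] 0.82 [215. 225.]
side empties_tray [459. 235.   7.] 0.5 [218. 179.]
side empties_tray [ 760. -115.   -3.] 0.27 [303. 234.]
1.4
```

View pics/top_a.png

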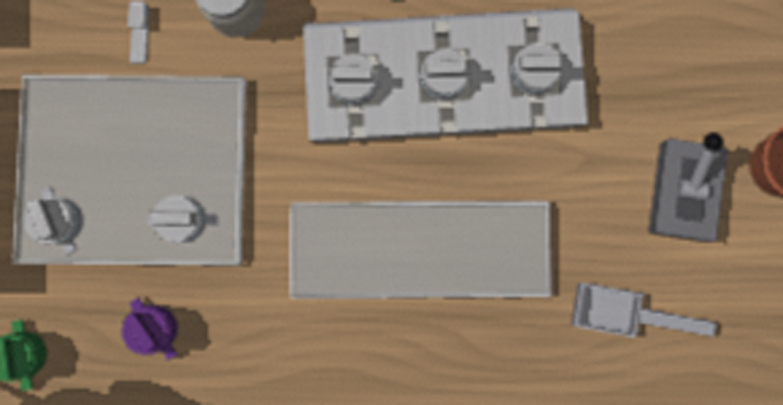

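Top image (512×384 px). Could be taken for a fresh jar: grey jars in the wide tray at (133,222) and (178,221), purple at (167,261) and (203,107), and green at (120,271). I choose the two grey ones in the tray. Spent jars sit in all three ports at (242,170), (274,167) and (306,167). The lever ball at (375,193) leans away from the robot, so it is on. The crop agrees with all of this.

```bash
cat >> h.py <<'E'
def ori(a): # tool down, jaws along angle a
    c,s=np.cos(a),np.sin(a)
    return Rn.from_matrix(np.array([[0,c,s],[0,s,-c],[-1,0,0]])).as_rotvec()
def jaw():
    M=Rn.from_rotvec(robot.observe()['tcp_rot']).as_matrix(); return np.arctan2(M[1,1],M[0,1])
def st(tag=""):
    s=robot.observe(); print(tag,"t%.1f"%s['t'],s['tcp_pos'].round(1),"jaw%.3f"%jaw(),"F",s['contact_force'].round(1),"Tz %.2f"%s['wrist_torque'][2],"g%.3f"%s['grip_width'],"q7 %.2f"%s['joints'][6])
    return s
E
python3 - <<'E'
from h import *
st()
for P in [(550,-353,200),(635,-165,150),(623,40,150),(456,381,150),(458,237,150),(431,-39,150),(431,-139,150)]:
  print(P,[ (round(a,2),None if (q:=kin.ik(P,ori(a))) is None else q.round(2)[[0,4,6]]) for a in np.arange(-np.pi,np.pi,np.pi/4)])
E
```

```text
t1.4 [242.8 602.9 214.6] jaw1.188 F [0.  0.6 0.3] Tz -0.01 g0.998 q7 -0.06
(550, -353, 200) [(np.float64(-3.14), array([-0.27, -0.89, -1.92])), (np.float64(-2.36), array([-0.2 , -0.69, -1.28])), (np.float64(-1.57), array([-0.06, -0.49, -0.65])), (np.float64(-0.79), array([-0.05, -0.49,  0.13])), (np.float64(0.0), array([-0.05, -0.48,  0.91])), (np.float64(0.79), array([-0.03, -0.45,  1.68])), (np.float64(1.57), array([-0.14, -0.59,  2.57])), (np.float64(2.36), array([1.21, 0.72, 2.35]))]
(635, -165, 150) [(np.float64(-3.14), array([-0.58, -0.98, -2.18])), (np.float64(-2.36), array([-0.58, -0.98, -1.39])), (np.float64(-1.57), array([-0.35, -0.55, -0.93])), (np.float64(-0.79), array([-0.31, -0.49, -0.18])), (np.float64(0.0), array([-0.31, -0.49,  0.6 ])), (np.float64(0.79), array([-0.27, -0.44,  1.35])), (np.float64(1.57), array([-0.18, -0.35,  2.06])), (np.float64(2.36), array([-0.01, -0.19,  2.71]))]
(623, 40, 150) [(np.float64(-3.14), array([0.69, 0.97, 2.31])), (np.float64(-2.36), array([-0.94, -0.95, -1.7 ])), (np.float64(-1.57), array([-0.62, -0.43, -1.33])), (np.float64(-0.79), 
[... 1210 characters left out ...]
rray([-0.8 , -0.29, -1.24])), (np.float64(-0.79), array([-0.63, -0.2 , -0.55])), (np.float64(0.0), array([-0.54, -0.17,  0.2 ])), (np.float64(0.79), array([-0.46, -0.14,  0.95])), (np.float64(1.57), array([-0.4 , -0.12,  1.71])), (np.float64(2.36), array([-0.32, -0.1 ,  2.47]))]
(431, -139, 150) [(np.float64(-3.14), array([-0.82, -0.68, -2.19])), (np.float64(-2.36), array([-0.82, -0.68, -1.4 ])), (np.float64(-1.57), array([-0.6 , -0.37, -0.94])), (np.float64(-0.79), array([-0.49, -0.3 , -0.24])), (np.float64(0.0), array([-0.43, -0.26,  0.51])), (np.float64(0.79), array([-0.37, -0.23,  1.26])), (np.float64(1.57), array([-0.3 , -0.2 ,  2.02])), (np.float64(2.36), array([-0.31, -0.2 ,  2.8 ]))]
```

```bash
python3 - <<'E'
from h import *
piv=np.array([502,-349.]); yaw=-0.11; ex=np.array([np.cos(yaw),np.sin(yaw)])
P=lambda d,z:[*(piv+d*ex),z]
grip(0.0,30)
robot.movep(P(95,200),ori(yaw-np.pi/2)); st("over")
robot.servo_line(P(95,95),feed=200); st("down")
robot.servo_line(P(-8,95),feed=120); st("pushed")
robot.servo_line(P(15,95),feed=150)
robot.servo_line(P(15,200),feed=250); st()
snap("side","side1",(180,230,300,340),5)
E
```

```text
over t6.3 [ 597.  -358.5  199.9] jaw-1.679 F [-0.4  0.1 -0.1] Tz 0.02 g0.005 q7 -0.72
down t7.0 [ 596.9 -360.1   96. ] jaw-1.681 F [-0.1  0.3 -0. ] Tz 0.02 g0.005 q7 -0.66
pushed t8.0 [ 495.  -348.1   95.3] jaw-1.680 F [ 0.2 -0.2  0.1] Tz 0.01 g0.005 q7 -0.55
 t8.9 [ 516.4 -350.3  200. ] jaw-1.681 F [-0.2 -0.1 -0.9] Tz -0.01 g0.003 q7 -0.66
```

View pics/side1.png

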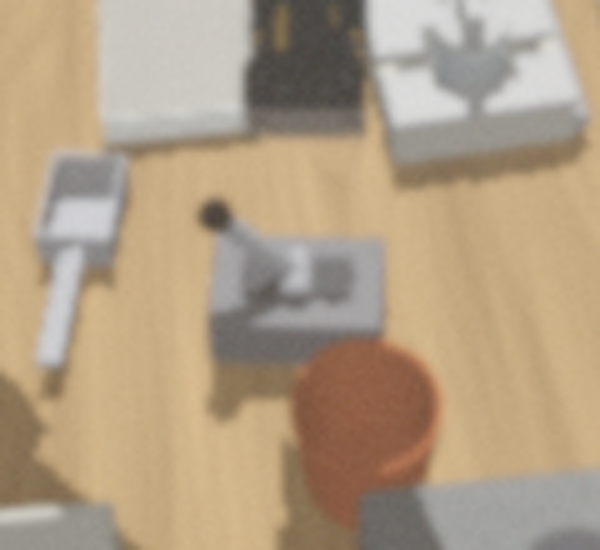

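```bash
cat >> h.py <<'E'
SC=np.array([628.7,-63.]); SY=0.056
def port(i,c=None,y=None):
    c=SC if c is None else c; y=SY if y is None else y
    return c+ (i-1)*105*np.array([-np.sin(y),np.cos(y)])
def pxw(X,info=None):
    i=info or viewer.camera_info("wrist"); c=i["R"]@np.array(X)+i["t"]; K=i["camera_matrix"]
    th=np.arctan2(np.hypot(c[0],c[1]),c[2]); ph=np.arctan2(c[1],c[0])
    return np.array([K[0,2]+K[0,0]*th*np.cos(ph),K[1,2]+K[1,1]*th*np.sin(ph)])
E
python3 - <<'E'
from h import *
p=port(1); grip(1.0)
robot.movep([*(p-[60,0]),260],ori(SY)); st()
info=viewer.camera_info("wrist"); im=viewer.read_camera("wrist")
E=[]
for n in ["spent_0","port_0","station"]:
    for d in viewer.pinpoint(n,"wrist"):
      if d["confidence"]>.2: print(n,(info["R"].T@(np.array(d["at"])-info["t"])).round(1),round(d["confidence"],2))
def draw(im,fn):
    im=cv2.resize(im[:,:,::-1],None,fx=3,fy=3,interpolation=cv2.INTER_CUBIC)
    for i in range(3):
        p=port(i); ex=np.array([np.cos(SY),np.sin(SY)]);ey=np.array([-ex[1],ex[0]])
        for a,b in [(22,7),(22,-7),(-22,7),(-22,-7)]:
            q=fn([*(p+ey*a+ex*b),102])*3+1; cv2.circle(im,tuple(q.astype(int)),3,(0,0,255),-1)
        for a,b in [(30,9),(30,-9),(30,65)]:
          for s1 in(1,-1):
            pass
        for s in (1,-1):
          for b in (9,-9):
            q=fn([*(p+ex*s*65+ey*b),42])*3+1; cv2.circle(im,tuple(q.astype(int)),3,(0,255,0),-1)
    return im
I=draw(im,lambda X:pxw(X,info)); cv2.imwrite("pics/wd.png",cv2.resize(I,None,fx=.5,fy=.5,interpolation=cv2.INTER_AREA))
robot_clear=None
I=draw(viewer.read_camera("top"),lambda X:px("top",X)); cv2.imwrite("pics/td.png",I[400:600,600:1100])
I=draw(viewer.read_camera("side"),lambda X:px("side",X)); cv2.imwrite("pics/sd.png",I[540:800,600:1000])
E
```

```text
t11.4 [568.5 -64.3 259.9] jaw0.053 F [ 0.7 -0.8  0.3] Tz 0.01 g0.999 q7 0.33
spent_0 [ 637.9 -168.9   20.6] 0.77
spent_0 [622.7  41.7  20.4] 0.72
spent_0 [834.5 167.5  -0. ] 0.62
spent_0 [631.1 -64.9  15.2] 0.58
station [ 6.356e+02 -6.530e+01 -4.000e-01] 0.9
```

View pics/wd.png

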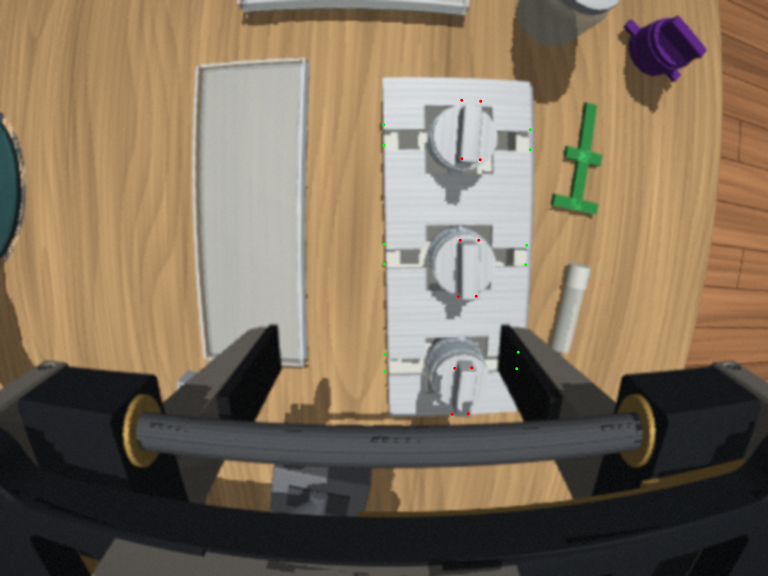

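View pics/sd.png

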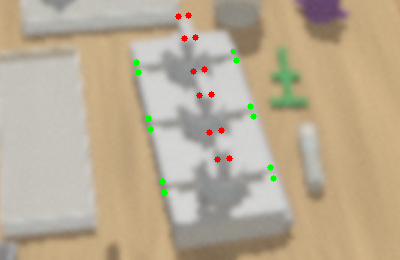

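```bash
sed -i 's/^SC=.*/SC=np.array([630.,-63.7]); SY=0.0625/' h.py; cat >> h.py <<'E'
def turn(d,n=3):
    for k in range(n):
        q=robot.observe()['joints'].copy(); 
        if k==0: q0=q.copy()
        qq=q0.copy(); qq[6]+=d*(k+1)/n; robot.goto_joints(qq); st(" turn%d"%k)
E
python3 - <<'E'
from h import *
p=port(0)
robot.movep([*p,150],ori(SY)); st()
robot.servo_line([*p,79],feed=120); st("at")
grip(0,45); s=st("gripped")
robot.servo_line([*p,74],feed=30); st("pushed")
turn(np.pi/2)
E
```

```text
t12.4 [ 636.7 -167.9  150.4] jaw0.063 F [ 0.5  0.6 -0.3] Tz -0.02 g0.998 q7 0.62
at t13.2 [ 637.1 -168.5   79.8] jaw0.063 F [ 1.1  0.6 -0.2] Tz 0.02 g0.999 q7 0.66
gripped t14.3 [ 637.6 -168.3   79.1] jaw0.063 F [ 5.   0.6 -2.6] Tz 0.05 g0.151 q7 0.66
pushed t14.7 [ 637.9 -168.4   75.7] jaw0.063 F [2.6 0.9 8.1] Tz 0.01 g0.149 q7 0.67
 turn0 t15.2 [ 637.4 -168.8   76.8] jaw0.586 F [-2.3  1.5  7.8] Tz 0.05 g0.147 q7 1.19
 turn1 t15.8 [ 637.  -169.5   76.8] jaw1.109 F [-1.7 -0.5  8.2] Tz 0.01 g0.149 q7 1.71
 turn2 t16.4 [ 637.  -170.2   76.9] jaw1.633 F [-2.7 -1.1  8.1] Tz 0.02 g0.149 q7 2.24
```

```bash
cat >> h.py <<'E'
TR=np.array([431.,-39.])
def setdown(y,a):
    robot.movep([TR[0],y,125],ori(a)); s=st("carry")
    robot.servo_line([TR[0],y,72],feed=150)
    robot.servo_line([TR[0],y,65.5],feed=40); st("low")
    grip(0.45); robot.servo_line([TR[0],y,120],feed=250); 
E
python3 - <<'E'
from h import *
p=port(0)
s=robot.observe(); 
robot.servo_line([*p,125],feed=120); st("lift")
setdown(TR[1]-93,SY+np.pi/2); st()
robot.movep([*(port(1)-[75,0]),240],ori(SY))
info=viewer.camera_info("wrist"); im=viewer.read_camera("wrist")
cv2.imwrite("pics/w2.png",cv2.resize(im[:,:,::-1],None,fx=1.5,fy=1.5,interpolation=cv2.INTER_CUBIC))
E
```

```text
lift t16.9 [ 636.  -168.   124.5] jaw1.634 F [-1.1 -0.3 -2.5] Tz -0.03 g0.145 q7 2.21
carry t17.8 [ 432.8 -132.2  125.4] jaw1.634 F [ 0.2 -0.1 -1.8] Tz -0.01 g0.143 q7 2.18
low t18.6 [ 431.3 -132.    65.8] jaw1.633 F [ 0.2  0.2 -2.2] Tz -0.01 g0.151 q7 2.30
 t19.5 [ 431.7 -131.8  120.8] jaw1.634 F [ 0.4 -0.2  0.5] Tz -0.02 g0.450 q7 2.19
```

View pics/w2.png

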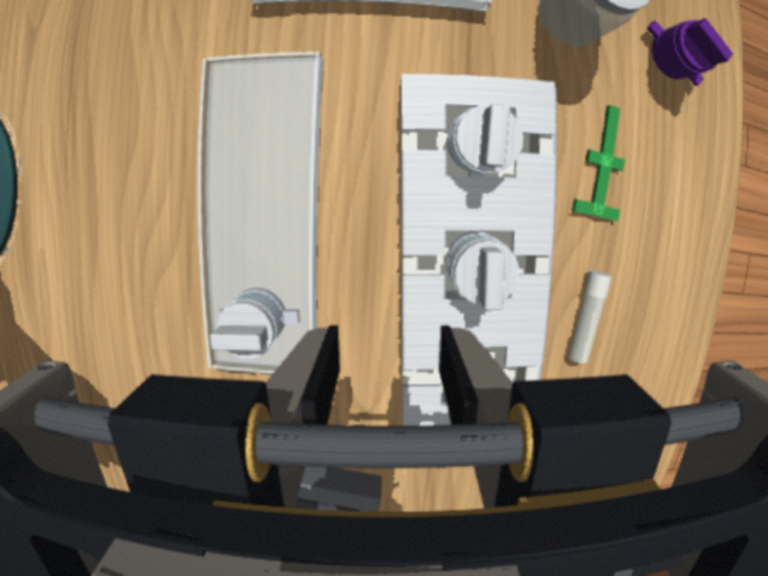

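```bash
cat >> h.py <<'E'
def unlock(i):
    p=port(i); grip(1.0)
    robot.movep([*p,150],ori(SY))
    robot.servo_line([*p,79],feed=120); st("at")
    grip(0,45); st("gripped")
    robot.servo_line([*p,74],feed=30); st("pushed")
    turn(np.pi/2)
    robot.servo_line([*p,125],feed=120); st("lift")
E
python3 - <<'E'
from h import *
unlock(1); setdown(TR[1],SY+np.pi/2); st()
unlock(2); setdown(TR[1]+93,SY+np.pi/2); st()
E
```

```text
at t23.1 [630.4 -64.   79.7] jaw0.062 F [ 0.4 -0.3 -0.3] Tz -0.00 g1.003 q7 0.71
gripped t24.3 [630.5 -63.7  79. ] jaw0.063 F [ 2.2 -0.  -2.2] Tz -0.02 g0.150 q7 0.71
pushed t24.6 [630.7 -63.8  75.2] jaw0.063 F [-0.7  1.1  7.5] Tz 0.06 g0.150 q7 0.71
 turn0 t25.2 [630.2 -64.1  76.1] jaw0.586 F [-2.3  0.9  8.1] Tz -0.06 g0.147 q7 1.24
 turn1 t25.7 [629.8 -64.7  76.1] jaw1.109 F [-2.6 -1.1  6.7] Tz -0.02 g0.152 q7 1.76
 turn2 t26.3 [629.8 -65.4  76.2] jaw1.633 F [-3.5 -1.5  8.6] Tz 0.04 g0.149 q7 2.28
lift t26.9 [629.7 -63.1 124.7] jaw1.634 F [-0.4 -0.3 -2.8] Tz 0.03 g0.150 q7 2.25
carry t27.7 [432.9 -39.  125.5] jaw1.634 F [ 0.3  0.7 -1.9] Tz -0.02 g0.149 q7 2.22
low t28.5 [431.2 -38.9  65.7] jaw1.633 F [ 0.6 -0.1 -0.8] Tz 0.03 g0.151 q7 2.35
 t29.4 [431.5 -38.5 120.5] jaw1.634 F [-0.6  0.7 -0.2] Tz -0.01 g0.448 q7 2.23
at t32.4 [623.7  40.7  79.2] jaw0.062 F [0.  0.5 0.2] Tz -0.01 g0.999 q7 0.78
gripped t33.5 [623.5  41.1  79. ] jaw0.062 F [-0.  -0.2 -0.1] Tz -0.03 g0.148 q7 0.78
pushed t33.9 [623.6  41.   75.1] jaw0.063 F [-2.2  0.4  8. ] Tz -0.02 g0.151 q7 0.78
 turn0 t34.4 [623.   40.8  76.1] jaw0.586 F [-4.   0.2  8.2] Tz 0.00 g0.150 q7 1.31
 turn1 t35.0 [622.6  40.2  76. ] jaw1.109 F [-4.9  0.3  8.6] Tz 0.01 g0.150 q7 1.83
 turn2 t35.5 [622.4  39.6  76. ] jaw1.632 F [-4.1 -1.4  8.6] Tz 0.02 g0.146 q7 2.36
lift t36.1 [623.5  41.7 125.1] jaw1.634 F [ 0.3 -0.1 -2.3] Tz 0.06 g0.151 q7 2.32
carry t36.9 [432.7  54.3 125.4] jaw1.635 F [ 0.9 -0.4 -1. ] Tz 0.02 g0.148 q7 2.39
low t37.7 [431.2  54.1  65.7] jaw1.633 F [-0.1  0.9 -1.2] Tz -0.02 g0.151 q7 2.47
 t38.7 [431.4  54.4 120.5] jaw1.634 F [0.3 0.2 0. ] Tz -0.01 g0.452 q7 2.39
```

```bash
python3 - <<'E'
from h import *
grip(1.0)
robot.movep([500,180,280],ori(0.3)); st()
info=viewer.camera_info("wrist"); im=snap("wrist","w3")
for n in ["jar_a","tray"]:
    for d in viewer.pinpoint(n,"wrist"):
      if d["confidence"]>.2: print(n,(info["R"].T@(np.array(d["at"])-info["t"])).round(1),round(d["confidence"],2),(pxw((info["R"].T@(np.array(d["at"])-info["t"])),info)*1.5).round())
snap("top","t3",(110,100,400,290),2.7)
for d in viewer.pinpoint("jar_a","top"): print(w("top",d["at"]).round(1),round(d["confidence"],2))
E
```

```text
t41.3 [499.7 179.7 279.7] jaw0.300 F [-0.6 -0.7 -0.8] Tz 0.00 g1.002 q7 0.39
jar_a [332.7 268.5  -2.7] 0.92 [260. 115.]
jar_a [451.3 398.9   2.5] 0.83 [408.  25.]
jar_a [462.  234.8   7.2] 0.81 [370. 179.]
jar_a [632.2 -67.9  43.1] 0.7 [435. 485.]
tray [521.7 299.6   1.3] 0.85 [446. 136.]
tray [431.  -38.7   4.6] 0.68 [278. 404.]
tray [433.1 -42.4   5.1] 0.57 [279. 407.]
[334.4 269.7  -0.8] 0.54
[456.8 242.5   6.1] 0.49
[ 452.9 -342.6  110.5] 0.47
[709.2 186.8  -1.4] 0.21
```

View pics/w3.png

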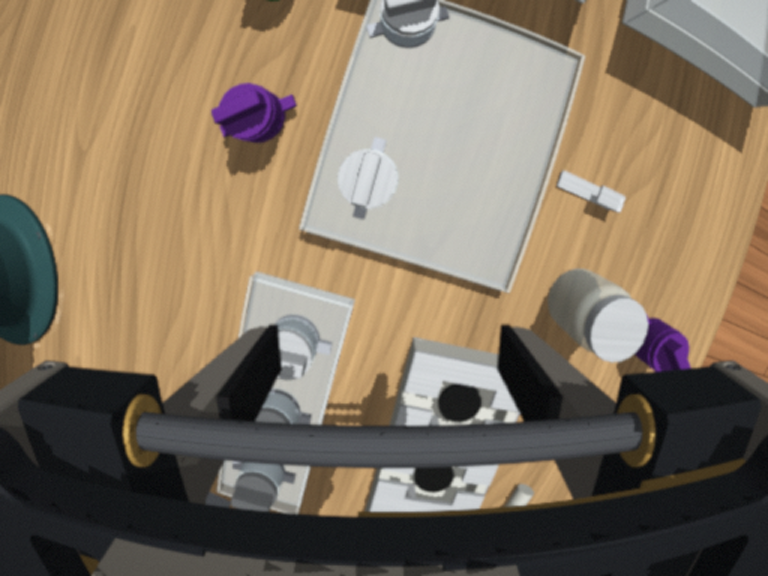

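View pics/t3.png

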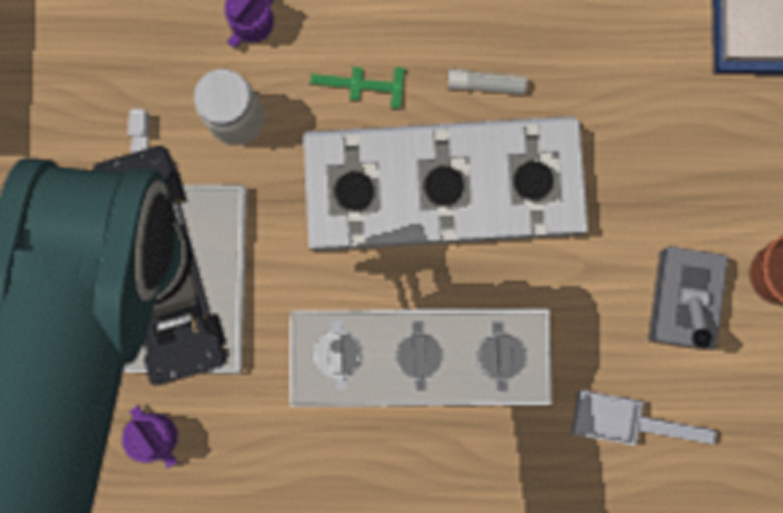

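```bash
cat >> h.py <<'E'
def rayw(uv,z,info):
    K=info["camera_matrix"]; d=(np.array(uv)-[K[0,2],K[1,2]])/K[0,0]; th=np.hypot(*d)
    v=np.array([*(d/max(th,1e-9)*np.sin(th)),np.cos(th)]); v=info["R"].T@v; o=-info["R"].T@info["t"]
    return o+v*(z-o[2])/v[2]
E
python3 - <<'E'
from h import *
# move so that camera looks squarely at near jar, jaws roughly across
info=viewer.camera_info("wrist"); c=-info["R"].T@info["t"]; print("cam",c.round(0),"axis",info["R"][2].round(2))
a=0.0
robot.movep([440,215,250],ori(a)); st()
info=viewer.camera_info("wrist"); im=snap("wrist","w4")
np.save("i4.npy",info,allow_pickle=True)
print(info["R"],info["t"])
for d in viewer.pinpoint("jar_a","wrist"):
    X=info["R"].T@(np.array(d["at"])-info["t"]); print(X.round(1),round(d["confidence"],2),(pxw(X,info)*1.5).round())
for i,m in enumerate(viewer.silhouettes("jar_a","wrist")[:5]):
    ys,xs=np.nonzero(m["mask"]); print(i,m["confidence"],xs.mean()*1.5,ys.mean()*1.5,len(xs))
E
```

```text
cam [479. 247. 451.] axis [ 0.07 -0.24 -0.97]
 t41.9 [439.4 215.6 249.7] jaw0.003 F [ 0.4 -0.7 -0.9] Tz -0.02 g0.996 q7 0.07
[[ 9.99993782e-01  3.45569400e-03 -7.02570183e-04]
 [ 3.52074524e-03 -9.67109426e-01  2.54336318e-01]
 [ 1.99446239e-04 -2.54337210e-01 -9.67115579e-01]] [-439.7277065   168.2622153   480.04195399]
[460.5 234.3   7.9] 0.91 [412. 227.]
[304.3 419.7  -1.9] 0.8 [251.  42.]
[ 4.503e+02  4.007e+02 -1.000e-01] 0.73 [401.  53.]
[335.1 265.1  -1. ] 0.67 [281. 195.]
0 0.9 238.42428491306785 35.33791362871565 1783
1 0.88 270.7787037037037 196.14814814814815 1620
2 0.79 415.3139386189258 229.62947570332483 1564
3 0.68 402.41222030981066 44.76247848537005 1743
```

View pics/w4.png

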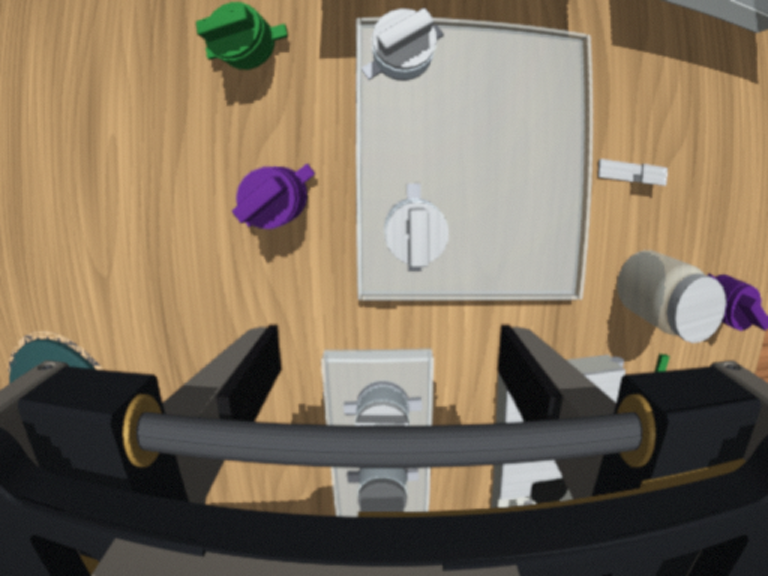

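```bash
python3 - <<'E'
from h import *
info=np.load("i4.npy",allow_pickle=True).item()
R=lambda u,v,z: rayw((u/1.5,v/1.5),z,info).round(1)
print("near wing",R(419.5,237.5,88),R(420,209,88),R(419,267,88),"bar",R(414,183,22),R(415,270,22))
print("far wing",R(404,33,88),R(380,45,88),R(430,18,88),"bar",R(440,30,22),R(370,73,22))
# overlay
def ov(im,x,y,th):
    for a in (22,-22):
        for b in (7,-7):
            q=pxw([x+a*np.cos(th)-b*np.sin(th),y+a*np.sin(th)+b*np.cos(th),88],info)*3; cv2.circle(im,tuple(q.astype(int)),3,(0,0,255),-1)
    for a in (40,-40):
        for b in (6,-6):
            q=pxw([x+a*np.cos(th)-b*np.sin(th),y+a*np.sin(th)+b*np.cos(th),22],info)*3; cv2.circle(im,tuple(q.astype(int)),3,(0,255,0),-1)
im=cv2.resize(cv2.imread("pics/w4.png"),None,fx=2,fy=2)
ov(im,460.5,236.5,np.pi/2); ov(im,451,400,0.55)
cv2.imwrite("pics/ov.png",im[0:600,650:1000])
E
```

```text
near wing [462.3 236.6  88. ] [462.3 258.3  88. ] [462.3 213.8  88. ] bar [461.3 276.   22. ] [463.3 196.6  22. ]
far wing [449.8 393.2  88. ] [432.1 383.3  88. ] [469.3 406.3  88. ] bar [484.2 418.4  22. ] [422.  375.8  22. ]
```

View pics/ov.png

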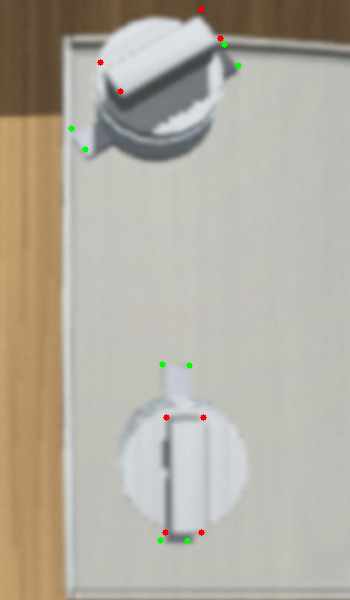

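```bash
python3 - <<'E'
from h import *
for i,(u,v) in zip((2,1,0),[(355,190),(444,186),(533,181)]):
    print(i,ray("top",(u/2.7+110-.3,v/2.7+100-.3),29).round(1),port(i).round(1))
p=np.array([462.3,236.5]); a=0.02
robot.movep([*p,130],ori(a)); 
robot.servo_line([*p,65],feed=120); st("at")
grip(0,45); st("gripped")
robot.servo_line([*p,68],feed=60); st("up")
robot.servo_line([*p,135],feed=200); st("lift")
# to port 2 
p=port(2)
robot.movep([*p,135],ori(SY+np.pi/2)); st("over")
im=snap("top","t5",(190,120,330,220),5)
im=snap("side","s5",(190,120,330,270),4)
E
```

```text
2 [622.7  41.1  29. ] [623.4  41.1]
1 [628.7 -62.7  29. ] [630.  -63.7]
0 [ 635.8 -166.7   29. ] [ 636.6 -168.5]
at t43.3 [462.9 236.7  65.8] jaw0.020 F [-0.  -0.1 -0.4] Tz 0.02 g1.000 q7 0.25
gripped t44.5 [462.2 236.5  64.9] jaw0.020 F [ 0.1  0.7 -0.2] Tz -0.00 g0.147 q7 0.25
up t44.7 [462.3 236.5  68.1] jaw0.020 F [-0.5 -0.8 -1.9] Tz -0.04 g0.148 q7 0.25
lift t45.2 [461.8 236.9 134.5] jaw0.021 F [ 0.1 -0.2 -2.2] Tz 0.01 g0.148 q7 0.16
over t46.7 [622.8  41.8 134.1] jaw1.633 F [ 0.1 -0.5 -2. ] Tz 0.00 g0.148 q7 1.88
```

View pics/t5.png

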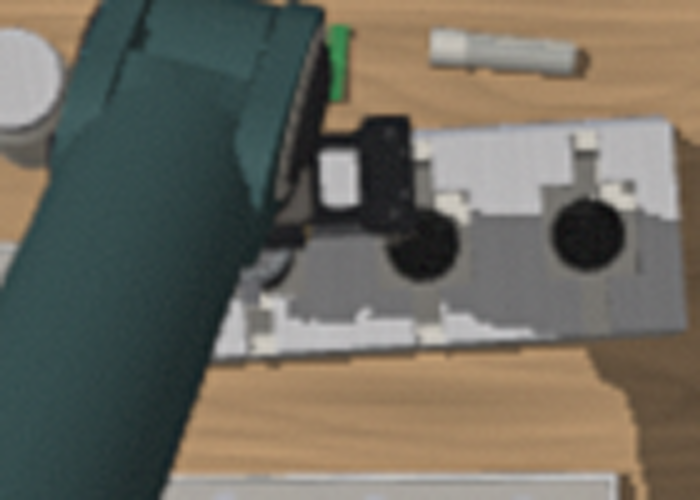

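View pics/s5.png

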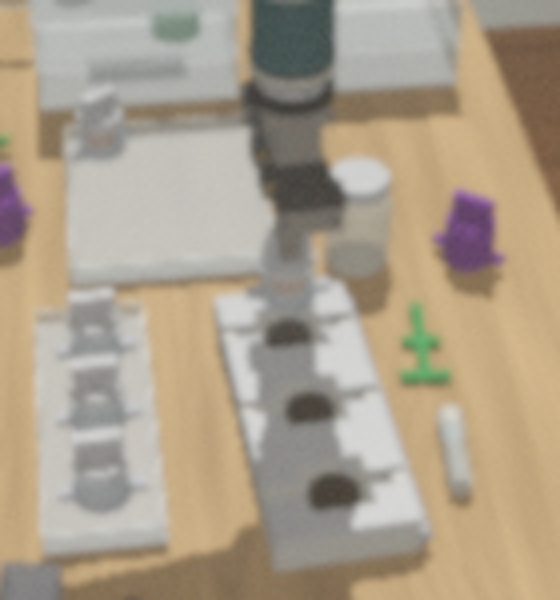

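```bash
cat >> h.py <<'E'
def insert(p,off=61):
    # off: TCP height above the jar underside
    robot.servo_line([*p,42+off+3],feed=120); st("near")
    for z in (42+off-2,42+off-6,42+off-10):
        robot.servo_line([*p,z],feed=50); s=st("z%g"%z)
        if s['contact_force'][2]>5: print("BLOCKED"); return False
    robot.servo_line([*p,42+off-14],feed=40); st("touch")
    return True
def lock(p,off=61):
    robot.servo_line([*p,42+off-29.5],feed=30); s=st("push")
    turn(-np.pi/2-0.05)
E
python3 - <<'E'
from h import *
p=port(2)
if insert(p): lock(p)
E
```

```text
near t47.2 [622.9  41.3 105.4] jaw1.634 F [ 0.9 -0.7 -1.6] Tz 0.00 g0.148 q7 1.90
z101 t47.5 [623.5  41.1 101.2] jaw1.633 F [-0.3  0.6 -2.1] Tz 0.02 g0.147 q7 1.91
z97 t47.7 [623.3  41.1  96.9] jaw1.633 F [ 0.4  0.6 -2.7] Tz 0.03 g0.146 q7 1.91
z93 t48.0 [623.2  41.1  92.7] jaw1.633 F [ 0.   0.  -1.4] Tz -0.06 g0.149 q7 1.91
touch t48.2 [624.2  41.   89.5] jaw1.633 F [0.8 0.4 2.8] Tz -0.01 g0.152 q7 1.92
push t48.9 [624.3  41.   74.5] jaw1.633 F [-0.8  0.7  8.3] Tz -0.01 g0.151 q7 1.93
 turn0 t49.5 [624.9  40.4  75.4] jaw1.092 F [-0.3 -0.6  7.6] Tz -0.05 g0.151 q7 1.39
 turn1 t50.1 [625.1  39.7  75.5] jaw0.552 F [-0.8 -2.3  8.1] Tz 0.02 g0.148 q7 0.85
 turn2 t50.6 [624.9  39.   75.4] jaw0.011 F [-0.9 -2.6  8.1] Tz 0.01 g0.149 q7 0.31
```

```bash
cat >> h.py <<'E'
def letgo():
    s=robot.observe(); p=s['tcp_pos'][:2]; 
    robot.servo_line([*p,79],feed=30); st("seat")
    grip(1.0); st("open")
    robot.servo_line([*p,160],feed=200); st("up")
E
python3 - <<'E'
from h import *
letgo()
robot.movep([420,330,250],ori(0.0)); st()
info=viewer.camera_info("wrist"); im=snap("wrist","w6")
np.save("i6.npy",info,allow_pickle=True)
for d in viewer.pinpoint("jar_a","wrist"):
    X=info["R"].T@(np.array(d["at"])-info["t"]); print(X.round(1),round(d["confidence"],2),(pxw(X,info)*1.5).round())
snap("side","s6",(190,120,330,270),4)
E
```

```text
seat t51.0 [624.9  38.7  79. ] jaw0.012 F [ 0.4 -1.1  3.2] Tz -0.04 g0.145 q7 0.31
open t52.2 [624.9  39.   79. ] jaw0.012 F [-0.4 -0.1  0.7] Tz -0.02 g1.003 q7 0.31
up t52.7 [624.4  39.3 159.5] jaw0.013 F [-0.6  0.6 -1.1] Tz 0.01 g0.999 q7 0.25
 t54.1 [420.7 328.9 249.7] jaw-0.002 F [ 0.1 -0.1 -1.3] Tz -0.03 g1.001 q7 -0.51
[306.4 413.8  -1.8] 0.94 [270. 160.]
[625.   38.6  23. ] 0.74 [557. 490.]
[449.4 395.8   1.6] 0.67 [420. 176.]
[335.8 266.5  -0.6] 0.65 [304. 307.]
```

View pics/w6.png

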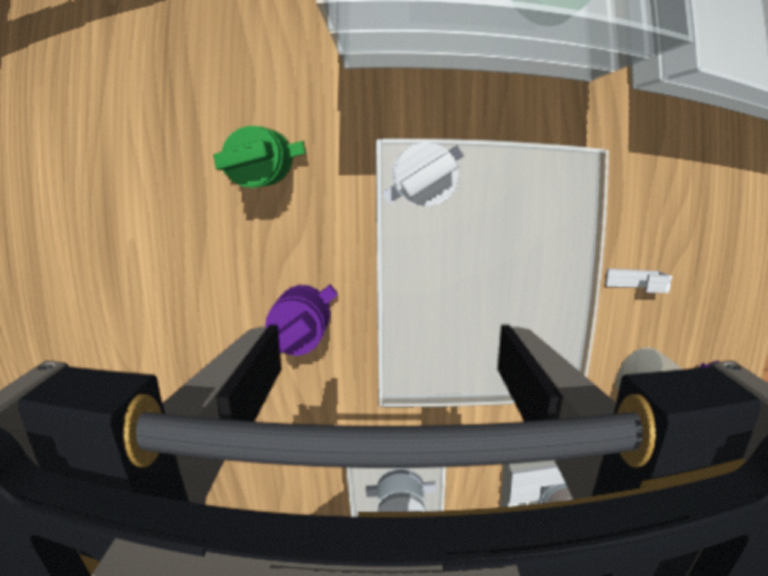

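View pics/s6.png

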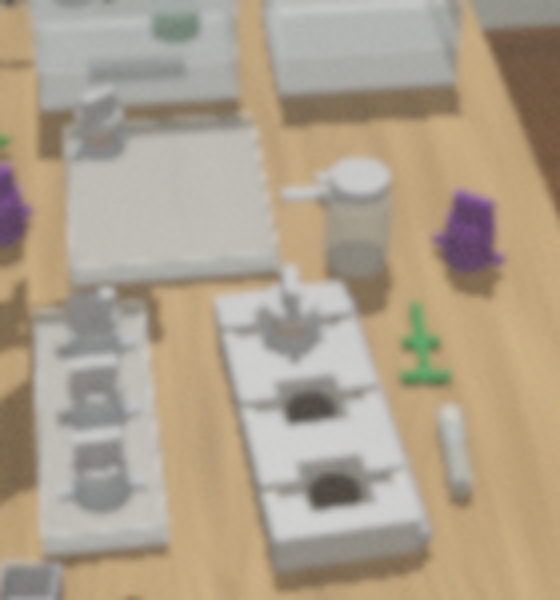

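```bash
python3 - <<'E'
from h import *
info=np.load("i6.npy",allow_pickle=True).item()
R=lambda u,v,z: rayw((u/1.5,v/1.5),z,info).round(1)
A,B=R(390,194,22),R(460,152,22); print(A,B,(A+B)/2,np.arctan2(*(B-A)[[1,0]]),np.linalg.norm(B-A))
print(R(428,172.5,88))
def ov(im,x,y,th):
    for L,h,z,c in ((22,7,88,(0,0,255)),(40,6,22,(0,255,0))):
      for a in (L,-L):
        for b in (h,-h):
            q=pxw([x+a*np.cos(th)-b*np.sin(th),y+a*np.sin(th)+b*np.cos(th),z],info)*6; cv2.circle(im,tuple(q.astype(int)),3,c,-1)
im=cv2.resize(cv2.imread("pics/w6.png"),None,fx=4,fy=4,interpolation=cv2.INTER_CUBIC)
ov(im,451.0,396,0.555)
cv2.imwrite("pics/ov6.png",im[520:880,1480:1920])
E
```

```text
[421.6 379.3  22. ] [484.  417.9  22. ] [452.8 398.6  22. ] 0.5539764069299055 73.37383729913542
[449.6 399.   88. ]
```

View pics/ov6.png

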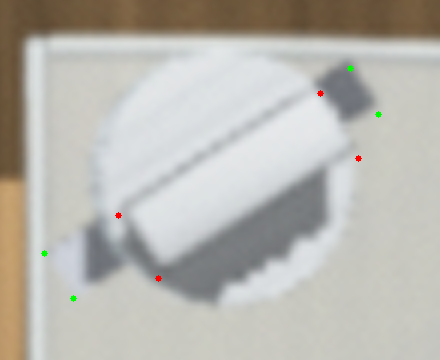

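```bash
python3 - <<'E'
from h import *
info=np.load("i6.npy",allow_pickle=True).item()
print("bin",rayw((345/1.5,68/1.5),0,info).round(0),rayw((335/1.5,20/1.5),100,info).round(0))
p=np.array([451,397.5]); a=0.55+np.pi/2
grip(0.5)
robot.movep([*p,140],ori(a)); st()
robot.servo_line([*p,65],feed=120); st("at")
grip(0,45); st("gripped")
robot.servo_line([*p,68],feed=60); st("up")
robot.servo_line([*p,165],feed=200); st("lift")
p=port(0)
robot.movep([*p,165],ori(SY+np.pi/2)); st("over")
snap("side","s7",(190,100,330,270),3.5)
E
```

```text
bin [380. 500.   0.] [382. 514. 100.]
 t56.8 [451.1 397.5 140.2] jaw2.120 F [ 0.  -0.5  0.6] Tz -0.01 g0.501 q7 1.48
at t57.6 [451.5 397.8  65.5] jaw2.121 F [ 0.9 -0.5 -0.4] Tz 0.03 g0.501 q7 1.51
gripped t58.1 [451.  397.8  65.2] jaw2.121 F [-0.1  0.   1.2] Tz 0.03 g0.145 q7 1.51
up t58.4 [450.9 397.3  67.9] jaw2.121 F [-0.1 -0.8 -1.8] Tz -0.05 g0.148 q7 1.51
lift t59.0 [450.3 397.  164.1] jaw2.121 F [ 0.7 -0.3 -2.6] Tz 0.01 g0.150 q7 1.47
over t61.2 [ 637.1 -166.4  164.8] jaw1.636 F [-0.3  0.3 -2. ] Tz -0.09 g0.149 q7 2.19
```

View pics/s7.png

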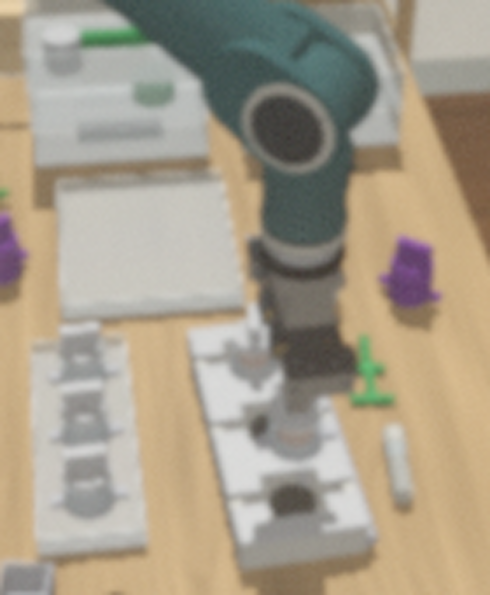

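```bash
python3 - <<'E'
from h import *
p=port(0)
if insert(p):
    lock(p); letgo()
E
```

```text
near t61.9 [ 636.9 -168.7  106.2] jaw1.633 F [ 0.2  0.1 -2.5] Tz -0.00 g0.151 q7 2.22
z101 t62.1 [ 636.7 -168.5  101.3] jaw1.633 F [-0.6  0.4 -2.5] Tz 0.10 g0.148 q7 2.23
z97 t62.4 [ 636.4 -168.4   96.8] jaw1.633 F [-0.1  0.  -2.3] Tz 0.06 g0.147 q7 2.23
z93 t62.6 [ 636.3 -168.4   92.7] jaw1.633 F [ 0.3 -1.  -2.5] Tz 0.01 g0.149 q7 2.23
touch t62.9 [ 637.1 -168.7   89.5] jaw1.633 F [-0.3  0.1  3.1] Tz 0.03 g0.149 q7 2.23
push t63.5 [ 637.3 -168.7   74.5] jaw1.633 F [-1.8  0.7  8.3] Tz -0.00 g0.147 q7 2.24
 turn0 t64.1 [ 638.  -168.4   75.5] jaw1.093 F [-0.5  1.8  7.8] Tz -0.06 g0.147 q7 1.70
 turn1 t64.7 [ 638.8 -168.3   75.8] jaw0.553 F [1.  0.7 8.2] Tz 0.01 g0.150 q7 1.16
 turn2 t65.3 [ 639.5 -168.8   76.1] jaw0.013 F [2.2 0.3 7.4] Tz -0.00 g0.147 q7 0.62
seat t65.6 [ 640.  -168.7   79.4] jaw0.013 F [0.1 0.8 6.2] Tz 0.09 g0.152 q7 0.62
open t66.8 [ 639.5 -168.8   79. ] jaw0.013 F [-1.   0.1  0.4] Tz -0.01 g1.002 q7 0.62
up t67.4 [ 639.1 -168.3  159.4] jaw0.013 F [ 0.2 -0.1 -0.8] Tz 0.01 g0.999 q7 0.57
```

```bash
python3 - <<'E'
from h import *
robot.movep([*(port(1)-[100,20]),240],ori(SY))
snap("wrist","w8"); snap("side","s8",(190,100,330,270),3.5)
info=viewer.camera_info("wrist"); viewer.read_camera("wrist")
for n in ["jar_a"]:
  for d in viewer.pinpoint(n,"wrist"):
    X=info["R"].T@(np.array(d["at"])-info["t"]); print(n,X.round(1),round(d["confidence"],2))
E
```

```text
jar_a [ 637.8 -170.2   17.6] 0.89
jar_a [624.8  35.7  23.7] 0.86
```

View pics/w8.png

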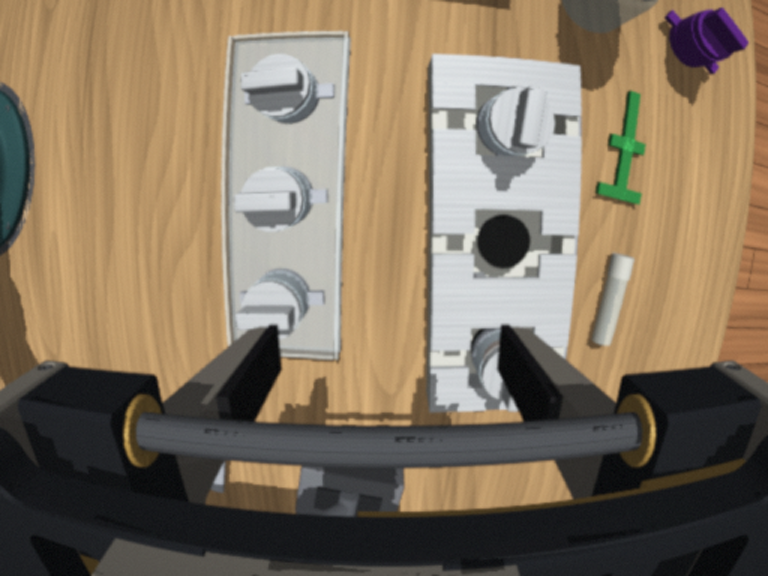

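View pics/s8.png

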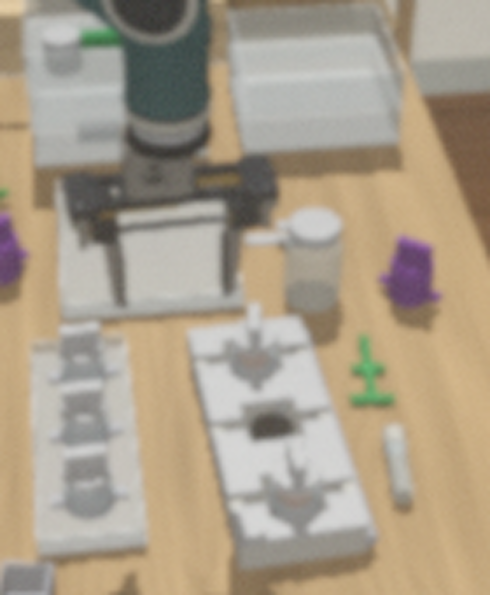

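```bash
python3 - <<'E'
from h import *
piv=np.array([502,-349.]); yaw=-0.11; ex=np.array([np.cos(yaw),np.sin(yaw)])
P=lambda d,z:[*(piv+d*ex),z]
robot.movep(P(-95,220),ori(yaw-np.pi/2)); grip(0.0,30); st("over")
robot.servo_line(P(-95,95),feed=200); st("down")
robot.servo_line(P(8,95),feed=120); st("pushed")
robot.servo_line(P(-15,95),feed=150)
robot.servo_line(P(-15,220),feed=250); st()
robot.movep([430,-250,300],ori(yaw-np.pi/2))
snap("side","side9",(180,130,330,340),2.8)
snap("top","top9",(110,100,400,290),2.7)
E
```

```text
over t70.7 [ 407.6 -338.6  220. ] jaw-1.681 F [ 0.1 -0.3 -0.1] Tz 0.00 g0.007 q7 -0.58
down t71.5 [ 407.9 -339.4   95.8] jaw-1.681 F [-0.3 -0.3 -0. ] Tz -0.03 g0.003 q7 -0.42
pushed t72.5 [ 509.2 -349.9   95. ] jaw-1.682 F [0.2 0.1 0.9] Tz -0.04 g0.003 q7 -0.54
 t73.4 [ 487.2 -346.4  219. ] jaw-1.680 F [ 0.8 -0.2 -0.1] Tz 0.01 g0.002 q7 -0.62
```

View pics/side9.png

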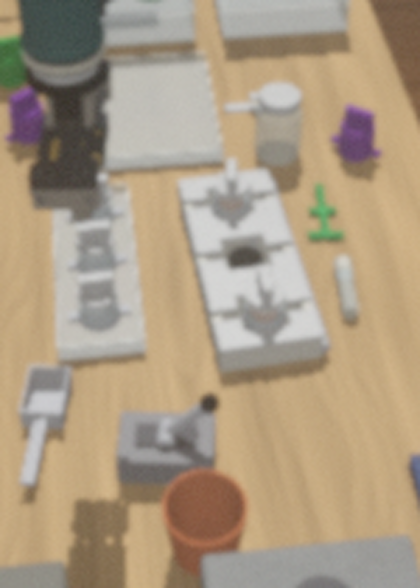

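View pics/top9.png

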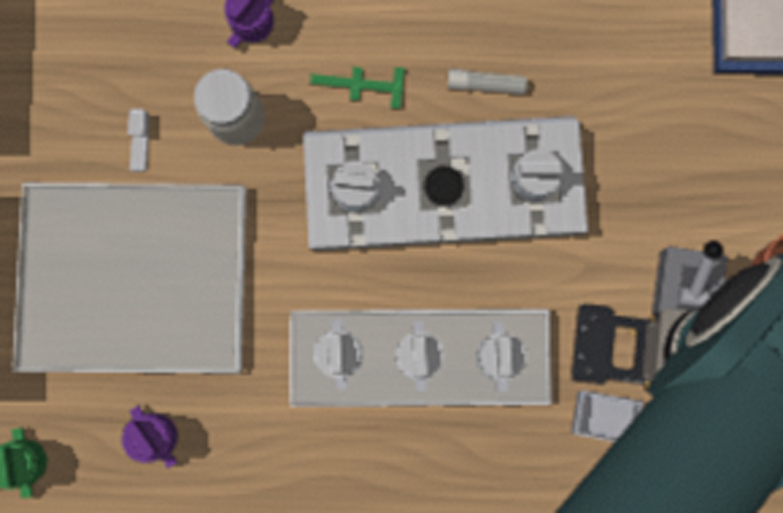

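```bash
python3 - <<'E'
from h import *
robot.hold(0.5); st(); print(robot.job_done())
E
```

```text
t74.6 [ 430.  -250.2  300. ] jaw-1.681 F [ 0.4 -0.  -0.6] Tz 0.05 g0.005 q7 -0.89
the job is handed in; nothing more can be done
None
```

The job is done and handed in at about 75 s of the 210 s allowed. I flipped the isolator off and moved the three spent jars to the narrow tray. I then locked the two fresh jars from the wide tray in the left-hand port (port_2) and the right-hand port (port_0), and flipped the isolator back on.

- **Last checks:** the final top and side pictures show the spent jars standing in the narrow tray and the wide tray empty. Both fresh jars have their wings along the row, the lug slots are empty, and the lever leans away from the robot. The middle port is free, as only two fresh jars were there.
- **Locking:** each fresh jar pressed back with about 8 N and turned freely, then seated when let go. I turned each about 3° past the quarter, short of the 100° stop.
- **Knocked jar:** the far fresh jar had moved about 2 cm in its tray during the run, so I measured it again before gripping it.
- **Other objects:** I did not touch the purple and green look-alikes or the other things on the shelf.

No check failed. The camera estimates of the port centres differed by 1–2 mm, within the clearance of the holes.

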